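# Close and lock the bench water filter with its slot key

### The job

Close the small water filter: set the loose steel cover upright over the strainer on the filter base so that it sits fully down, with its two lugs in the gaps between the base's two claws. Then take the flat-bladed key out of the rack, put its blade in the slot on top of the cover and turn the cover clockwise (seen from above) as far as it goes, so that the lugs lie under the claws; do the turning with the key, not with the fingers on the cover. Last, put the key back upright in its free place in the rack, all the way in, and leave the other key and everything else on the worktop where they stand.

Things in the scene. Friction and masses are not known exactly. Their poses are not given: they have to be found in the camera images.
- cover_center (a point): Loose steel cover: a round hollow shell, open below, 62 mm outside and 54 mm inside diameter, 72 mm tall, inner ceiling 56 mm above its rim, 0.25 kg; stands upright at the start. Point: on its axis, 36 mm above the lower rim; z up, x along the slot and the lugs. Same after half a turn. At the start a cup and a salt shaker leave no room for fingers on its +y and -y sides; along its x there is room.
- cover_slot (a point): Middle of the floor of the slot in the cover's top, 24 mm above cover_center. The slot runs right across the top along the cover's x, 8 mm wide, 12 mm deep, its mouth bevelled to 14 mm.
- cover_lug (a point): Outer end of one of the cover's two lugs, at its lower rim on the +x side (the other is opposite): each 12 mm wide, 6 mm tall, reaching 40 mm from the axis.
- filter_base: Filter base, fixed, steel: round foot 116 mm across, outlet pipe on its -x side out to 80 mm from the axis, and on it the dark strainer, 49 mm across, tapered at its top to 30 mm, 60 mm above the worktop. Origin: on the axis at the worktop, z up.
- base_seat (a point): Middle of the top face of the base's foot, 14 mm above the worktop, where the cover's lower rim rests when fully down. The cover goes down with its lugs along the base's x (up to 50 degrees off still enters). Then it turns easily, only its weight rubs, clockwise from above by about a quarter turn to hard stops: its lugs then lie along the base's y, under the claws.
- base_claw (a point): Top middle of one of the base's two claws, on its +y side (the other on -y): 33.5 to 47 mm from the axis, 24 degrees wide either way, top 28 mm above the worktop, with 8.5 mm height under the roof for a lug.
- key_grip (a point): Slot key, loose, 0.12 kg, 90 mm tall, upright in the rack at the start. Point: middle of its flat black handle, 14 mm thick along its x, 50 mm wide along y, 60 mm tall; z up. Under the handle a flange, 22 x 60 mm, 6 mm thick, its underside 36 mm below this point. Same after half a turn.
- key_tip (a point): Middle of the lower end of the slot key's steel blade, 60 mm below key_grip, same axes. The blade is 5 mm thick along x, 46 mm wide along y, 24 mm long below the flange, its end bevelled.
- key_rack: Key rack, fixed aluminium block 50 mm (x) by 150 mm (y), 34 mm tall; origin under its centre at the worktop. It has two pockets; the slot key starts in either one, the round-headed pin key in the other.
- pocket_a (a point): Middle of the mouth of the pocket at y = -40 mm of the rack, 34 mm above the worktop: 10 mm along the rack's x, 52 mm along its y, 28 mm deep. A key hangs in it with its flange on the rack's top, blade along the rack's y, key_tip 24 mm below this point.
- pocket_b (a point): The same for the pocket at y = +40 mm of the rack.
- steel_cup_3: Bystander, loose: open steel cup, 71 mm wide, 74 tall. Origin under its centre.
- salt_shaker: Bystander, loose: salt shaker, 44 mm wide, 90 tall. Origin under its centre.
- squeeze_bottle_3: Bystander, loose: squeeze bottle with a pointed nozzle, 54 mm wide, 198 tall. Origin under its centre.
- sauce_bowl_4: Bystander, loose: small sauce bowl, 76 mm wide, 30 tall. Origin under its centre.
- spice_2: Bystander, loose: spice jar with screw cap, 44 mm wide, 105 tall. Origin under its centre.
- pin_key: Bystander, loose: the other key in the rack, not wanted: round black head 26 mm across, flange like the slot key's, 8 mm round pin below; its top stands 93 mm above the worktop. Origin of this key: lower end of the pin, as it hangs 10 mm above the worktop.
Not all that is in view belongs to the job. Leave any pink or turquoise look-alike of the part that bears key_grip alone. What is shaped like the part that bears cover_center but turquoise is not meant.

How it is judged:
On the way, in this order (a step that is already met when the one before it is completed fails the run):
1. the cover is fully down over the strainer, not yet turned under the claws, and let go (horizontal distance between cover_center and filter_base below 0.006 m and z of cover_center in the frame of filter_base below 0.0545 m and angle between cover_center's own z axis and vertical below 0.08 rad and angle between the x axis of cover_center and the y axis of filter_base, either way round above 0.6 rad and contact force between the fingers and cover below 0.1 N), for 0.2 s.
2. with the key's blade in the slot, the cover is turned clockwise to its stop (lugs within 8 degrees of the claws' line) (horizontal distance between cover_center and filter_base below 0.006 m and z of cover_center in the frame of filter_base below 0.0545 m and angle between cover_center's own z axis and vertical below 0.08 rad and angle between the x axis of cover_center and the y axis of filter_base, either way round below 0.14 rad and horizontal distance between key_tip and cover_center below 0.014 m and z of key_tip in the frame of cover_center below 0.034 m), for 0.1 s.
At the end, for the whole second after the job is handed in: The cover sits fully down on the base (axis within 6 mm, rim no more than 4.5 mm above the foot, upright within 5 degrees) and is turned to within 8 degrees of its stop, lugs under the claws; the slot key hangs upright (within 7 degrees) in a rack pocket, blade end within 4 mm of its hanging depth (horizontal distance between cover_center and filter_base below 0.006 m and z of cover_center in the frame of filter_base below 0.0545 m and angle between cover_center's own z axis and vertical below 0.08 rad and angle between the x axis of cover_center and the y axis of filter_base, either way round below 0.14 rad and x of key_tip in the frame of key_rack between -0.008 and 0.008 m and y of key_tip in the frame of key_rack between -0.05 and 0.05 m and z of key_tip in the frame of key_rack below 0.014 m and angle between key_grip's own z axis and vertical below 0.12 rad); the robot touches nothing.
It fails at once if the fingers touch the seated cover while its lugs are under the claws (the turning is for the key) (horizontal distance between cover_center and filter_base below 0.01 m and z of cover_center in the frame of filter_base below 0.0545 m and angle between the x axis of cover_center and the y axis of filter_base, either way round below 0.55 rad and contact force between the fingers and cover above 1 N).
It fails at once if the other key or a bystander is moved more than 30 mm or tipped over (distance of any of steel_cup_3, salt_shaker, squeeze_bottle_3, sauce_bowl_4, spice_2, pin_key from where it was at the start of the episode above 0.03 m or angle between any of steel_cup_3, salt_shaker, squeeze_bottle_3, sauce_bowl_4, spice_2, pin_key's own z axis and vertical above 0.5 rad).
It also fails if it takes over 67 s, if anything falls off the work surface, if the arm or the gripper's body presses on something with over 40 N, if the wrist force passes 120 N, or if a joint passes its speed limit or range.

### The arm

A 7-joint arm with a two-finger parallel gripper is mounted at the origin on a cart in front of the work surface, level with it; the furniture and walls round the work are solid. World frame = base frame: x ahead of the robot, y to its left, z up, the work surface at z = 0. Lengths are in m, angles in rad, forces in N, time in s.
With the tool pointing down it reaches from about 0.425 to 0.875 m from the base axis. Payload 4.7 kg.
Tool frame: the origin (TCP) lies midway between the tips of the shut fingers; the grasp point (between the pads) lies ctrl.grasp_offset behind it (ctrl.grasp_offset is the distance from the TCP to the grasp point, in m); z points along the fingers, y is the line along which they close (so a half turn about z gives the same grasp; the last joint's range is limited). The gripper opens to 87 mm and grips with 3 to 60 N. Pads are 19 mm wide; open, the fingers measure 117 mm over their backs; the gripper's body (75 mm by 190 mm) begins 51 mm behind the grasp point.
Start: joints at [1.307, 0.321, -0.07, 1.45, 0.023, 1.371, -0.057], TCP at [0.178, -0.625, 0.223] pointing down, gripper open.
Joint ranges: [-2.86, 2.86], [-0.3, 2.09], [-1.38, 1.24], [0.06, 2.45], [-1.56, 4.7], [0.09, 2.05], [-2.69, 2.69]. Speed limits (rad/s): [2.57, 2.57, 3.14, 3.14, 3.14, 3.14, 3.14].

### API

Orientations are given as a rotation vector (axis times angle).
In Python, from bench import ctrl gives the robot as it stands. The module is installed in compiled form; this text tells all that it offers.
- The arm moves only by the tool jog_arm, never from a script. Its argument "moves" is one flat list of numbers, 7 for each row, row after row: the shift along the tool's x, y, z in units of 30 cm (1.0 is 30 cm), then the turn, a rotation vector about the tool's x, y, z in units of 60 degrees (1.0 is 60 degrees), then the gripper's target within -1 to 1 (fully open at 1, half-way at 0, shut at -1). In form: [x, y, z, wx, wy, wz, fingers, x, y, z, wx, wy, wz, fingers, ...]. A call has exactly 8 rows; each row is the pose to reach, as a shift and turn from the pose commanded when the call began, along the tool's axes at that moment; what a row does not reach only later rows make up. A row lasts 1/8 s, in which the tool goes at most 62.5 mm and 10.7 degrees, less where a joint would pass 70% of its speed; a pose out of reach is approached as far as the arm can. A call with a number of a shift or a turn outside -1 to 1 is refused whole. A call with a gripper value outside its range is refused whole. The fingers move at their own pace and stop on an object; "newtons" is the grip in N (left out, the last holds). Time passes only in rows, so rows that repeat a pose let the fingers close, or fill a call up. It gives the time, the measured TCP pose, the force, the opening and the grip force at its end, in the units of the state.
- ctrl.get_state(): the state, without advancing time (a new reading comes with each control period).
- ctrl.get_image(name): name is "scene" or "top" or "wrist"; returns a dict with "pixels" (480x640x3 uint8, red, green, blue), "fx", "fy", "cx", "cy" (pixels), "xyz" and "rotation" of the camera in the world; the wrist camera has in their place "tool_from_camera" (4x4, takes a point from camera to tool coordinates, whose origin is the TCP and whose axes are the flange's). Camera axes: x right, y up, looking along -z (the intrinsics and any distortion apply to the point x, -y, -z); pixel columns grow to the right and rows downward; lengths in m; the calibration is good to about 2 mm. A picture is of the moment at which its call begins: read the wrist's pose just before it. There is no depth.
- ctrl.close_job(): hands the job in; it is judged then, once.
The state is a dict: "time": time; "joint_positions": joint angles; "qd": joint speeds; "joint_torque": joint torques, N m; "position": TCP position; "tool_rot": TCP orientation; "ft_force": force on the tool from outside, world axes, zero at the start; "torque": the same for the moment, N m; "grip_width": opening from 0.0 (shut) to 1.0 (fully open); "grip_force": force on a finger pad.
Only numpy, scipy, OpenCV 4.12 (cv2) and the standard library are available. Lean on these libraries where they do the work, as an engineer would, in place of code of your own. Each camera call takes 0.05 s, during which the arm holds its last target. There are 200 camera calls.

## Working session

There is one attempt and no reset: what is moved stays moved. The work goes in short steps, Python scripts to look and compute and a tool call to move; the robot and the scene stay as the last step left them, time stands still between calls to the robot, and variables do not carry over. Pictures are saved under pics/ and viewed, at most 10 in all, crops included, and the job is handed in when it is done.

Besides the shell and the picture viewer there is one more tool, called as name(argument=value, ...) on one line, values as JSON. jog_arm: Moves the arm, as the interface text tells. Its arguments: {"type":"object","properties":{"moves":{"type":"array"},"newtons":{"type":"number"}},"required":["moves"]}

```bash
mkdir -p pics
python3 - <<'E'
from bench import ctrl
import cv2,json,numpy as np
print(ctrl.get_state(), ctrl.grasp_offset)
for n in("top","scene"):
    d=ctrl.get_image(n); cv2.imwrite(f"pics/{n}0.png",d["pixels"][:,:,::-1]); 
    print(n,{k:v for k,v in d.items() if k!="pixels"})
E
```

```text
{'time': 0.0, 'joint_positions': array([ 1.30709113,  0.32181461, -0.07008986,  1.45166758,  0.02259752,
        1.37082464, -0.05691863]), 'qd': array([-1.09627438e-03, -1.48925169e-04, -2.35135651e-04, -3.56522525e-04,
        5.45504486e-04, -9.50050012e-06, -5.23657468e-04]), 'joint_torque': array([-5.71619040e-06, -4.91290998e+01, -4.04005134e-01, -3.12524235e+01,
       -6.38774643e-02,  4.36365476e-02,  1.61472344e-04]), 'position': array([ 0.17806096, -0.62455165,  0.22147075]), 'tool_rot': array([-3.10945627e+00, -4.34736520e-01,  5.67312032e-04]), 'ft_force': array([-0.55549357, -0.22825255, -0.13141111]), 'torque': array([ 0.00487956, -0.02636066, -0.02316102]), 'grip_force': 0.0, 'grip_width': 0.9987312084385849} 0.0187
top {'fx': 504.7767836500358, 'fy': 504.7767836500358, 'cx': 323.6837705640185, 'cy': 237.33692893894442, 'xyz': array([ 0.45642565, -0.02595047,  1.2825127 ]), 'rotation': array([ 0.03811415, -0.05434546, -1.56062821])}
scene {'fx': 542.792264896742, 'fy': 542.792264896742, 'cx': 319.75415424558815, 'cy': 237.1236288554786, 'xyz': array([-0.44458463, -0.54763521,  0.57209596]), 'rotation': array([ 1.04167561, -0.60572294, -0.97630502])}
```

View pics/top0.png

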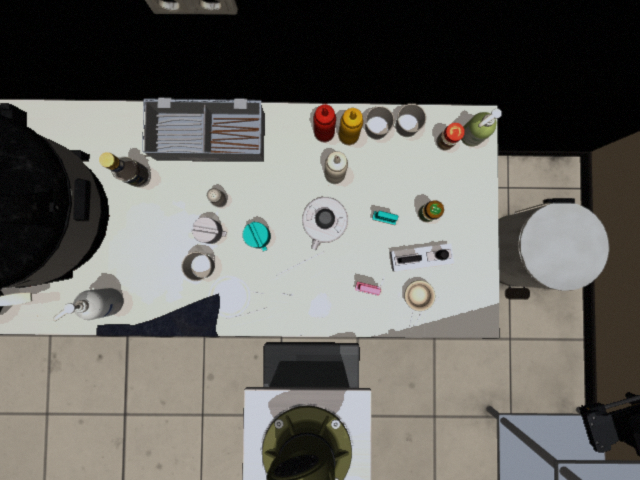

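View pics/scene0.png

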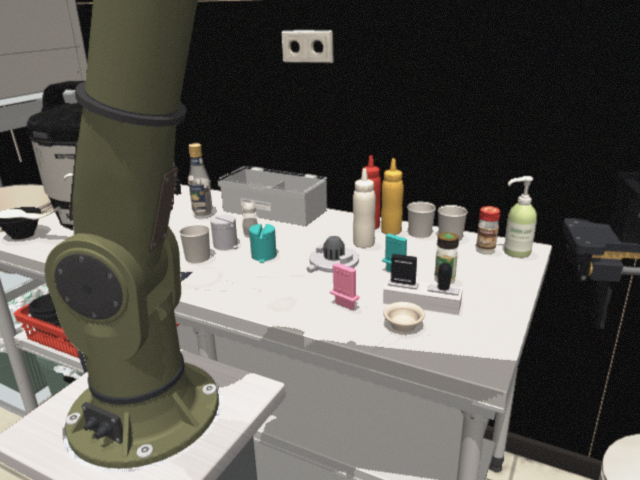

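The top image shows the cover at about (205,230), with the cup at (200,265) and the shaker at (217,196). The base is at (325,218) with its pipe near (315,245). The rack is at (420,257), with the slot key at (408,258) and the pin key at (441,255). I'll zoom in for angles.

```bash
cat > h.py <<'E'
from bench import ctrl
import cv2,numpy as np
from scipy.spatial.transform import Rotation as R
def world(d,uv,z):
    uv=np.atleast_2d(np.float64(uv)); Rm=R.from_rotvec(d["rotation"]).as_matrix()
    r=np.c_[(uv[:,0]-d["cx"])/d["fx"],-(uv[:,1]-d["cy"])/d["fy"],-np.ones(len(uv))]@Rm.T
    return d["xyz"]+r*((z-d["xyz"][2])/r[:,2])[:,None]
def wristcam(st,d):
    T=d["tool_from_camera"]; Rt=R.from_rotvec(st["tool_rot"]).as_matrix()
    return dict(d,xyz=st["position"]+Rt@T[:3,3],rotation=R.from_matrix(Rt@T[:3,:3]).as_rotvec())
def proj(d,p):
    q=(np.atleast_2d(p)-d["xyz"])@R.from_rotvec(d["rotation"]).as_matrix()
    return np.c_[d["cx"]+d["fx"]*q[:,0]/-q[:,2],d["cy"]-d["fy"]*q[:,1]/-q[:,2]]
def plan(st,xyz,yaw=None):
    """rows (units) from the present pose to TCP xyz, pointing down, tool y axis at world angle yaw (mod pi)"""
    Rt=R.from_rotvec(st["tool_rot"]); sh=Rt.inv().apply(np.array(xyz)-st["position"])/0.3
    y=Rt.as_matrix()[:,1]; cur=np.arctan2(y[1],y[0])
    if yaw is None: yaw=cur
    out=[]
    for k in(0,np.pi,-np.pi):
        a=yaw+k; yy=np.array([np.cos(a),np.sin(a),0]); zz=np.array([0,0,-1.]); xx=np.cross(yy,zz)
        out.append((Rt.inv()*R.from_matrix(np.c_[xx,yy,zz])).as_rotvec()/(np.pi/3))
    out.sort(key=np.linalg.norm)
    print("shift",sh.round(4),"turn",out[0].round(4),"alt",out[1].round(3),"yawnow",np.degrees(cur).round(2))
E
python3 - <<'E'
from h import *
d=ctrl.get_image("top"); p=d["pixels"][:,:,::-1]
c=[cv2.resize(p[y-40:y+40,x-53:x+53],(400,300),interpolation=cv2.INTER_CUBIC) for x,y in((210,230),(325,220),(420,258),(390,225))]
cv2.imwrite("pics/c1.png",np.vstack([np.hstack(c[:2]),np.hstack(c[2:])]))
E
```

```text
(no output)
```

View pics/c1.png

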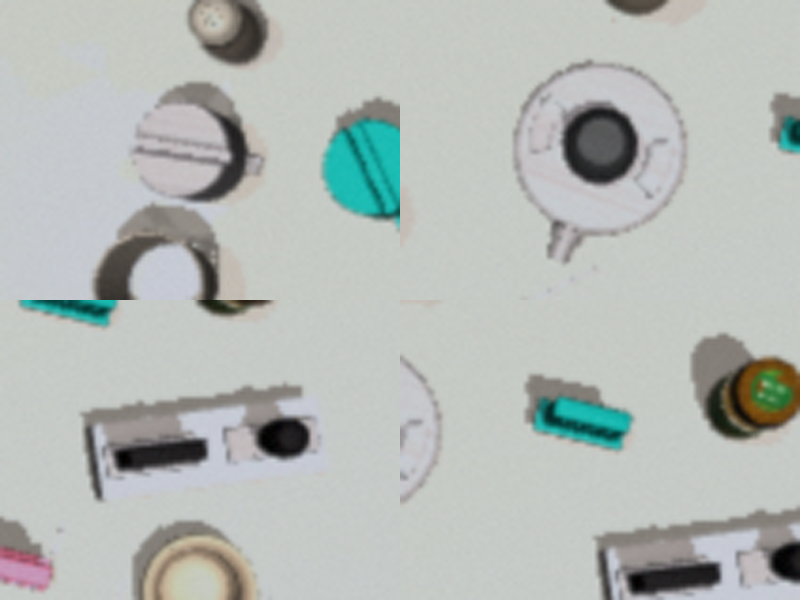

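The crops show the cover top centred at local (184,150), with its slot from (137,142) to (230,157). The foot centre is at (200,149) and the pipe end at (162,255). The black key handle runs from (115,158) to (207,151), and the pin head is at (285,138).

Run:
```python
from h import *
d=ctrl.get_image("top")
def L(o,uv): return np.array(uv)/3.774+np.array(o)-[53,40]
C,B,K=(210,230),(325,220),(420,258)
def f(n,o,pts,z): w=world(d,[L(o,p) for p in pts],z); print(n,w[:,:2].round(4).tolist(),"ang",np.degrees(np.arctan2(*(w[-1]-w[0])[1::-1])).round(1))
f("cover top/slot",C,[(137,142),(184,150),(230,157)],.07)
f("cup/top edge, shaker",C,[(155,270),(217,20)],.08)
f("base c->pipe",B,[(162,255),(200,149)],.014)
f("strainer",B,[(201,146)],.06)
f("key top",K,[(115,158),(161,154),(207,151)],.094)
f("rack front edge",K,[(100,198),(325,166)],.034)
f("pin head",K,[(285,138)],.093)
st=ctrl.get_state()
w=ctrl.get_image("wrist"); print(w["tool_from_camera"],w["fx"],w["cx"],w["cy"],[k for k in w])
plan(st,[.455,.2,.25])
```

```text
cover top/slot [[0.5483, 0.2753], [0.5435, 0.2453], [0.5393, 0.216]] ang -98.6
cup/top edge, shaker [[0.4669, 0.2595], [0.6256, 0.2241]] ang -12.6
base c->pipe [[0.5054, -0.017], [0.5765, -0.0416]] ang -19.1
strainer [[0.5741, -0.0417]] ang 0.0
key top [[0.4752, -0.2123], [0.478, -0.2411], [0.4801, -0.2698]] ang -85.1
rack front edge [[0.4499, -0.2119], [0.4722, -0.3598]] ang -81.4
pin head [[0.4887, -0.319]] ang 0.0
[[ 3.57832292e-04  9.66148095e-01  2.57987851e-01  7.00616774e-02]
 [ 9.99999936e-01 -3.53390303e-04 -6.35878823e-05 -5.00492926e-04]
 [ 2.97350935e-05  2.57987857e-01 -9.66148159e-01 -1.61603349e-01]
 [ 0.00000000e+00  0.00000000e+00  0.00000000e+00  1.00000000e+00]] 418.2598426470867 323.41084114862184 243.2063521667759 ['pixels', 'fx', 'fy', 'cx', 'cy', 'tool_from_camera']
shift [ 1.6416 -2.3908 -0.0911] turn [-0.001  0.     0.   ] alt [-0.e+00 -2.e-03 -3.e+00] yawnow -74.08
```

jog_arm(moves=[0.93,-0.58,-0.26,0,0,0.41,1,0.93,-0.58,-0.26,0,0,0.41,1,0.93,-0.58,-0.26,0,0,0.41,1,0.93,-0.58,-0.26,0,0,0.41,1,0.93,-0.58,-0.26,0,0,0.41,1,0.93,-0.58,-0.26,0,0,0.41,1,0.93,-0.58,-0.26,0,0,0.41,1,0.93,-0.58,-0.26,0,0,0.41,1])

```text
time: 1.25
position: [0.3974, -0.3825, 0.3001]
tool_rot: [3.132, -0.241, -0.002]
ft_force: [0.3, -1.0, -0.1]
grip_width: 0.998
grip_force: 0.0
```

Run:
```python
from h import *
st=ctrl.get_state(); print(st["position"],st["joint_positions"].round(2))
plan(st,[.5,-.1,.3]); plan(st,[.46,.25,.3],np.radians(-98.6))
d=ctrl.get_image("top")
print("bottle nozzle",world(d,[(336,158)],.198),"mid",world(d,[(337,167)],.12), "shaker",world(d,[(214,194)],.085),"cup",world(d,[(198,264)],.074))
```

```text
[ 0.39744893 -0.38250792  0.30006317] [ 0.93  0.1  -0.23  1.57  0.02  1.48 -1.03]
shift [ 1.938e-01 -9.829e-01 -6.000e-04] turn [ 0.0005  0.0012 -0.    ] alt [ 2.e-03 -1.e-03  3.e+00] yawnow -98.8
shift [-1.1640e-01 -2.1154e+00 -8.0000e-04] turn [ 0.0005  0.0012 -0.0033] alt [ 2.000e-03 -1.000e-03  2.997e+00] yawnow -98.8
bottle nozzle [[ 0.69343975 -0.06202577  0.198     ]] mid [[ 0.68933902 -0.0671154   0.12      ]] shaker [[0.62799794 0.22434907 0.085     ]] cup [[0.46112035 0.26099929 0.074     ]]
```

jog_arm(moves=[0.16,-1,0,0,0,0,1,0.16,-1,0,0,0,0,1,0.16,-1,0,0,0,0,1,0.16,-1,0,0,0,0,1,0.16,-1,0,0,0,0,1,0.16,-1,0,0,0,0,1,0.16,-1,0,0,0,0,1,0.16,-1,0,0,0,0,1])

```text
time: 2.3
position: [0.491, -0.0944, 0.3002]
tool_rot: [3.132, -0.244, -0.001]
ft_force: [-0.3, 0.5, -0.8]
grip_width: 1.002
grip_force: 0.0
```

jog_arm(moves=[0,-1,0.33,0,0,0,1,0,-1,0.33,0,0,0,1,0,-1,0.33,0,0,0,1,0,-1,0.33,0,0,0,1,0,-1,0.33,0,0,0,1,0,-1,0.33,0,0,0,1,0,-1,0.33,0,0,0,1,0,-1,0.33,0,0,0,1])

```text
time: 3.3
position: [0.5378, 0.202, 0.2018]
tool_rot: [3.131, -0.244, 0.001]
ft_force: [-0.5, -0.2, -0.6]
grip_width: 0.997
grip_force: 0.0
```

Run:
```python
from h import *
st=ctrl.get_state(); d=wristcam(st,ctrl.get_image("wrist")); print(st["position"],st["joint_positions"].round(2),st["time"])
cv2.imwrite("pics/w1.png",d["pixels"][:,:,::-1]); np.savez("w1.npz",**d)
```

```text
[0.53780941 0.20199608 0.20181575] [ 0.26  0.25 -0.78  1.65  0.18  1.31 -2.27] 3.3
```

View pics/w1.png

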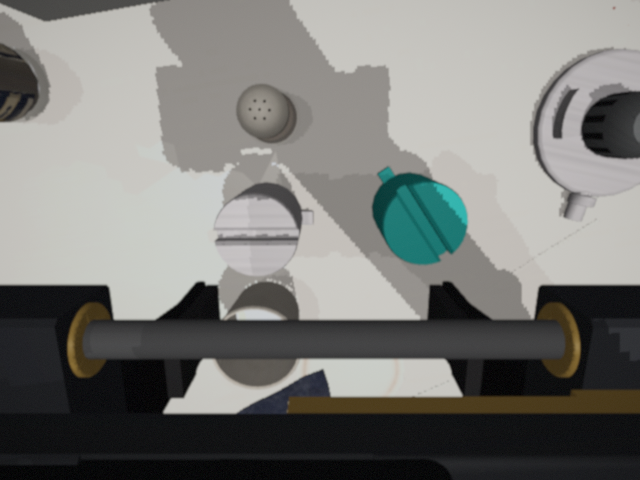

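The wrist view shows the cover top centred at (257,235), with its slot horizontal from (215,237) to (299,236) and a lug at (308,217). The cup is below at (257,345) and the shaker above. The turquoise decoy stands to the right at (420,218).

Run:
```python
from h import *
d=dict(np.load("w1.npz"))
w=world(d,[(215,237),(257,235),(299,236)],.072); print(w.round(4),np.degrees(np.arctan2(*(w[2]-w[0])[1::-1])),np.linalg.norm(w[2]-w[0]))
print("lug",world(d,[(313,217)],.006).round(4),"decoy",world(d,[(420,217)],.072).round(3))
print("foot z.014",world(d,[(538,122),(640,50)],.014).round(4))
st=ctrl.get_state(); plan(st,[w[1,0],w[1,1],.1],np.radians(-98.8)); plan(st,[w[1,0],w[1,1],.035],np.radians(-98.8))
```

```text
[[0.5467 0.2796 0.072 ]
 [0.5435 0.2495 0.072 ]
 [0.5381 0.2199 0.072 ]] -98.20177785095375 0.060335035913565274
lug [[0.5375 0.2113 0.006 ]] decoy [[0.539 0.133 0.072]]
foot z.014 [[ 0.5877  0.0199  0.014 ]
 [ 0.6293 -0.0591  0.014 ]]
shift [-0.006  -0.1591  0.3398] turn [ 0.0009 -0.0011 -0.0018] alt [-2.000e-03 -1.000e-03  2.998e+00] yawnow -98.91
shift [-0.0062 -0.1593  0.5564] turn [ 0.0009 -0.0011 -0.0018] alt [-2.000e-03 -1.000e-03  2.998e+00] yawnow -98.91
```

jog_arm(moves=[-0.004,-0.157,0.2,0,0,0,1,-0.004,-0.157,0.2,0,0,0,1,-0.004,-0.157,0.3,0,0,0,1,-0.004,-0.157,0.4,0,0,0,1,-0.004,-0.157,0.48,0,0,0,1,-0.004,-0.157,0.553,0,0,0,1,-0.004,-0.157,0.553,0,0,0,1,-0.004,-0.157,0.553,0,0,0,1])

```text
time: 4.35
position: [0.5436, 0.2515, 0.0367]
tool_rot: [-3.132, 0.238, -0.002]
ft_force: [0.3, -0.3, -0.0]
grip_width: 1.001
grip_force: 0.0
```

jog_arm(moves=[0,0,0,0,0,0,-1,0,0,0,0,0,0,-1,0,0,0,0,0,0,-1,0,0,0,0,0,0,-1,0,0,0,0,0,0,-1,0,0,0,0,0,0,-1,0,0,0,0,0,0,-1,0,0,0,0,0,0,-1], newtons=30)

```text
time: 5.35
position: [0.5429, 0.2511, 0.0358]
tool_rot: [3.132, -0.238, 0.0]
ft_force: [-0.8, -2.7, 4.6]
grip_width: 0.693
grip_force: 30.0
```

jog_arm(moves=[0,0,-0.2,0,0,0,-1,0,0,-0.4,0,0,0,-1,0,0.1,-0.55,0,0,0,-1,0,0.3,-0.55,0,0,-0.15,-1,0,0.5,-0.55,0,0,-0.3,-1,0,0.7,-0.55,0,0,-0.45,-1,0,0.9,-0.55,0,0,-0.6,-1,0,1,-0.55,0,0,-0.66,-1])

```text
time: 6.35
position: [0.4966, -0.0469, 0.1995]
tool_rot: [-3.026, -0.841, 0.001]
ft_force: [1.4, 0.5, -3.4]
grip_width: 0.693
grip_force: 30.0
```

Run:
```python
from h import *
ctrl.get_image("top");ctrl.get_image("top")
st=ctrl.get_state(); d=wristcam(st,ctrl.get_image("wrist")); print(st["position"],st["joint_positions"].round(2),st["time"],st["grip_width"],st["ft_force"])
cv2.imwrite("pics/w2.png",d["pixels"][:,:,::-1]); np.savez("w2.npz",**d)
```

```text
[ 0.49582679 -0.05223812  0.19912749] [ 0.73  0.05 -0.7   1.83  0.04  1.28 -1.01] 6.45 0.6922858773273823 [ 0.08210057  0.15248923 -3.37194026]
```

View pics/w2.png

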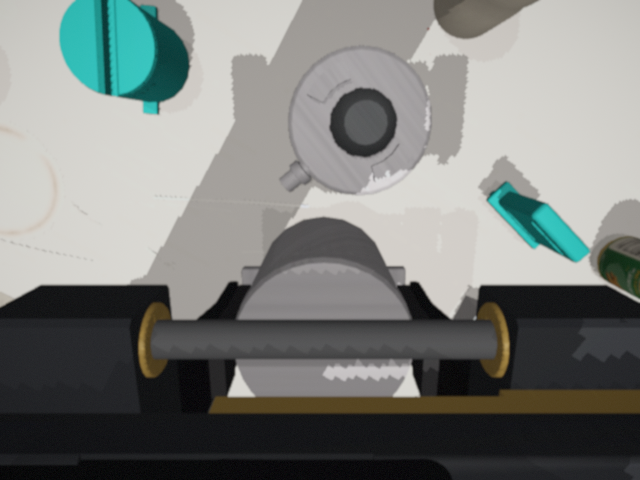

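The wrist view shows the base foot circle centred at (360,120), the strainer top at (363,122) and the pipe end at (287,182). The held cover's far lower edge is at (322,217), its far upper edge at (322,258), and its lugs are level at row 275.

Run:
```python
from h import *
d=dict(np.load("w2.npz")); st=ctrl.get_state()
f=world(d,[(289,120),(431,120),(360,46),(360,194),(360,120)],.014); s=world(d,[(364,122)],.06); p=world(d,[(289,180)],.012)
print("foot",f.round(4).tolist(),"strainer",s.round(4)); c=(f[0]+f[1]+f[2]+f[3])/4; print(c)
print("base x ang",np.degrees(np.arctan2(*(c-p[0])[1::-1])),np.linalg.norm(c-p[0]))
Rt=R.from_rotvec(st["tool_rot"])
for uv,z in(((322,217),st["position"][2]-.0358),((322,258),st["position"][2]+.0362)):
    print("rim in tool",Rt.inv().apply(world(d,[uv],z)[0]-st["position"]).round(4))
m=np.array([c[0],c[1]]); m=(m+s[0,:2])/2; print(m)
plan(st,[m[0],m[1],.145],np.radians(-59)); plan(st,[m[0],m[1],.05],np.radians(-59))
```

```text
foot [[0.5494, 0.0113, 0.014], [0.6066, -0.086, 0.014], [0.624, -0.0089, 0.014], [0.5278, -0.0684, 0.014], [0.578, -0.0373, 0.014]] strainer [[ 0.5754 -0.0375  0.06  ]]
[ 0.57695314 -0.0379805   0.014     ]
base x ang -20.709128053708284 0.0740543253556647
rim in tool [0.028  0.0019 0.0358]
rim in tool [ 0.0296  0.002  -0.0362]
[ 0.57618902 -0.0377552 ]
shift [0.2471 0.1047 0.1807] turn [-0.0006  0.0013 -0.0076] alt [2.000e-03 1.000e-03 2.992e+00] yawnow -59.45
shift [0.2476 0.1049 0.4973] turn [-0.0006  0.0013 -0.0076] alt [2.000e-03 1.000e-03 2.992e+00] yawnow -59.45
```

jog_arm(moves=[0.1,0.05,0,0,0,0,-1,0.2,0.09,0,0,0,0,-1,0.253,0.098,0.05,0,0,0,-1,0.253,0.098,0.15,0,0,0,-1,0.253,0.098,0.25,0,0,0,-1,0.253,0.098,0.31,0,0,0,-1,0.253,0.098,0.31,0,0,0,-1,0.253,0.098,0.31,0,0,0,-1])

```text
time: 7.5
position: [0.5786, -0.031, 0.1087]
tool_rot: [3.027, 0.838, 0.003]
ft_force: [-0.6, -0.8, -2.5]
grip_width: 0.689
grip_force: 30.0
```

jog_arm(moves=[0,0,0.02,0,0,0,-1,0,0,0.04,0,0,0,-1,0,0,0.06,0,0,0,-1,0,0,0.08,0,0,0,-1,0,0,0.1,0,0,0,-1,0,0,0.11,0,0,0,-1,0,0,0.11,0,0,0,-1,0,0,0.11,0,0,0,-1])

```text
time: 8.5
position: [0.5788, -0.0349, 0.0749]
tool_rot: [3.024, 0.833, 0.002]
ft_force: [1.5, -6.2, -0.4]
grip_width: 0.692
grip_force: 30.0
```

Run:
```python
from h import *
st=ctrl.get_state(); print(st["position"],st["ft_force"].round(1),st["torque"].round(2)); plan(st,[.5757,-.0389,.0749])
```

```text
[ 0.57884695 -0.03490917  0.074898  ] [ 1.5 -6.2 -0.4] [-1.58 -0.37  0.01]
shift [-0.0158  0.0061  0.    ] turn [ 0.0046  0.0001 -0.    ] alt [ 0.    -0.007  3.   ] yawnow -59.19
```

jog_arm(moves=[-0.008,0.006,0,0,0,0,-1,-0.015,0.01,0,0,0,0,-1,-0.015,0.01,0.01,0,0,0,-1,-0.015,0.01,0.02,0,0,0,-1,-0.015,0.01,0.03,0,0,0,-1,-0.015,0.01,0.04,0,0,0,-1,-0.015,0.01,0.04,0,0,0,-1,-0.015,0.01,0.04,0,0,0,-1])

```text
time: 9.5
position: [0.5767, -0.0365, 0.0629]
tool_rot: [3.027, 0.837, 0.004]
ft_force: [6.4, -1.5, -1.4]
grip_width: 0.688
grip_force: 30.0
```

jog_arm(moves=[0.003,0.001,0.01,0,0,0,-1,0.003,0.001,0.02,0,0,0,-1,0.003,0.001,0.03,0,0,0,-1,0.003,0.001,0.038,0,0,0,-1,0.003,0.001,0.044,0,0,0,-1,0.003,0.001,0.048,0,0,0,-1,0.003,0.001,0.048,0,0,0,-1,0.003,0.001,0.048,0,0,0,-1])

```text
time: 10.5
position: [0.5761, -0.037, 0.0505]
tool_rot: [3.026, 0.836, -0.003]
ft_force: [-3.6, -4.6, 17.1]
grip_width: 0.693
grip_force: 30.0
```

jog_arm(moves=[0,0,0,0,0,0,1,0,0,0,0,0,0,1,0,0,0,0,0,0,1,0,0,0,0,0,0,1,0,0,-0.1,0,0,0,1,0,0,-0.25,0,0,0,1,0,0,-0.45,0,0,0,1,-0.2,0,-0.6,0,0,0,1])

```text
time: 11.5
position: [0.5355, -0.0592, 0.2236]
tool_rot: [-3.024, -0.845, -0.008]
ft_force: [-0.6, -1.9, 0.5]
grip_width: 0.997
grip_force: 0.0
```

Run:
```python
from h import *
ctrl.get_image("top");ctrl.get_image("top");ctrl.get_image("top")
st=ctrl.get_state(); d=wristcam(st,ctrl.get_image("wrist")); print(st["position"],st["joint_positions"].round(2),st["time"],st["grip_width"],st["ft_force"])
cv2.imwrite("pics/w3.png",d["pixels"][:,:,::-1]); np.savez("w3.npz",**d)
```

```text
[ 0.5335411  -0.06353442  0.22291967] [ 0.74  0.13 -0.73  1.71  0.09  1.33 -1.04] 11.65 1.0026315890044812 [ 0.34520832 -0.64493426 -0.01065796]
```

View pics/w3.png

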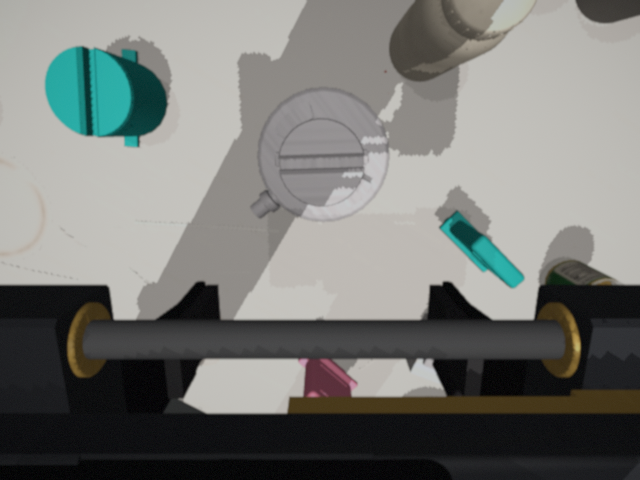

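The cover sits concentric on the foot. Its top circle spans columns 278–366 and rows 118–205, centre (322,162), and the slot runs from (280,165) to (364,162).

Run:
```python
from h import *
d=dict(np.load("w3.npz")); st=ctrl.get_state()
t=world(d,[(278,162),(366,162),(322,118),(322,205)],.086); print("cover top",t.mean(0).round(4),np.linalg.norm(t[1]-t[0]),np.linalg.norm(t[3]-t[2]))
f=world(d,[(258,155),(389,155),(324,88),(324,221)],.014); print("foot",f.mean(0).round(4),np.linalg.norm(f[1]-f[0]),np.linalg.norm(f[3]-f[2]))
s=world(d,[(280,165),(364,162)],.08); print("slot",s.mean(0).round(4),np.degrees(np.arctan2(*(s[1]-s[0])[1::-1])))
Rt=R.from_rotvec(st["tool_rot"]).inv(); print("in tool",Rt.apply(s.mean(0)-st["position"]).round(4))
plan(st,[.44,-.235,.28],np.radians(-83))
```

```text
cover top [ 0.5756 -0.0375  0.086 ] 0.06181862144199234 0.06013906246301863
foot [ 0.5768 -0.0387  0.014 ] 0.11373659897711612 0.11325074527681912
slot [ 0.5745 -0.0381  0.08  ] -57.26056573060763
in tool [ 0.0477 -0.      0.1413]
shift [-0.5621  0.335  -0.1956] turn [ 0.0016 -0.0009  0.397 ] alt [ 1.000e-03  2.000e-03 -2.603e+00] yawnow -59.18
```

jog_arm(moves=[-0.2,0.1,0,0,0,0.15,1,-0.4,0.2,0,0,0,0.3,1,-0.61,0.29,0,0,0,0.397,1,-0.61,0.29,0,0,0,0.397,1,-0.61,0.29,0,0,0,0.397,1,-0.61,0.29,0,0,0,0.397,1,-0.61,0.29,0,0,0,0.397,1,-0.61,0.29,0,0,0,0.397,1])

```text
time: 12.7
position: [0.4218, -0.2295, 0.2207]
tool_rot: [-3.135, -0.198, -0.0]
ft_force: [-0.8, 0.6, -0.8]
grip_width: 1.003
grip_force: 0.0
```

Run:
```python
from h import *
st=ctrl.get_state(); d=wristcam(st,ctrl.get_image("wrist")); print(st["position"],st["joint_positions"].round(2),st["time"],st["grip_width"],st["ft_force"])
cv2.imwrite("pics/w4.png",d["pixels"][:,:,::-1]); np.savez("w4.npz",**d)
```

```text
[ 0.42180757 -0.22946266  0.22069658] [ 0.98 -0.02 -0.53  1.84 -0.01  1.32 -0.99] 12.7 1.0025687242491943 [-0.80170716  0.59451195 -0.76897212]
```

View pics/w4.png

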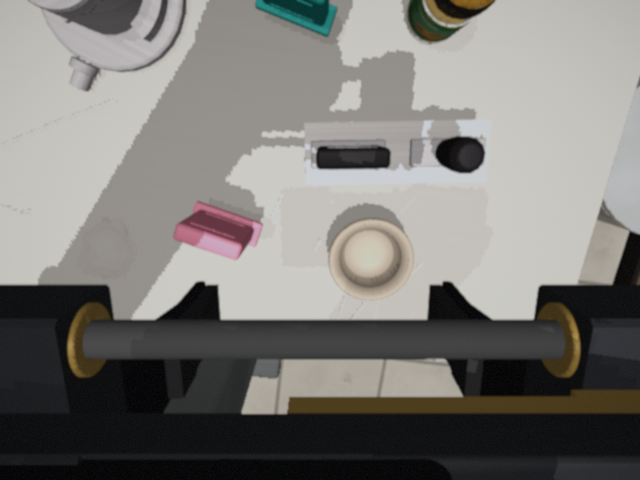

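The wrist view shows the black key handle top at columns 317–390, rows 147–168, centre (353.5,158). The rack corners are at (305,122), (490,120), (489,184) and (307,186), and the pin head is at (464,154).

Run:
```python
from h import *
d=dict(np.load("w4.npz")); st=ctrl.get_state()
g=cv2.cvtColor(d["pixels"],cv2.COLOR_RGB2GRAY)[135:180,300:405]
m=(g<45).astype(np.uint8); n,l,s,c=cv2.connectedComponentsWithStats(m); i=1+s[1:,4].argmax(); print(s[i],c[i]+[300,135])
pts=np.argwhere(l==i)[:,::-1].astype(np.float32); r=cv2.minAreaRect(pts); b=cv2.boxPoints(r)+[300,135]; print(r,b.round(1).tolist())
k=world(d,b,.1); print("key top",k.mean(0).round(4), [np.linalg.norm(k[j]-k[j-1]).round(4) for j in range(4)],[np.degrees(np.arctan2(*(k[j]-k[j-1])[1::-1])).round(1) for j in range(4)])
q=world(d,[(305,122),(490,120),(489,184),(307,186)],.034); print("rack",q.round(4).tolist(),q.mean(0).round(4))
a=q[1]+q[2]-q[0]-q[3]; a/=np.linalg.norm(a); print("rack ang",np.degrees(np.arctan2(a[1],a[0])),"pocket",q.mean(0)-.04*a)
plan(st,[*k.mean(0)[:2],.13],np.arctan2(a[1],a[0]))
plan(st,[*k.mean(0)[:2],.055],np.arctan2(a[1],a[0]))
```

```text
[ 17  12  72  21 970] [350.17835052 158.03298969]
((52.5, 22.0), (20.0, 71.0), 90.0) [[317.0, 147.0], [388.0, 147.0], [388.0, 167.0], [317.0, 167.0]]
key top [ 0.4774 -0.2414  0.1   ] [np.float64(0.013), np.float64(0.0467), np.float64(0.013), np.float64(0.0473)] [np.float64(7.0), np.float64(-82.8), np.float64(-170.5), np.float64(97.2)]
rack [[0.4966, -0.2046, 0.034], [0.5168, -0.3511, 0.034], [0.4668, -0.3619, 0.034], [0.446, -0.2122, 0.034]] [ 0.4816 -0.2824  0.034 ]
rack ang -82.14099706523871 pocket [ 0.47609007 -0.24282436  0.034     ]
shift [0.1796 0.0617 0.3025] turn [ 0.     -0.0001 -0.0111] alt [-0.    -0.     2.989] yawnow -82.81
shift [0.1796 0.0617 0.5525] turn [ 0.     -0.0001 -0.0111] alt [-0.    -0.     2.989] yawnow -82.81
```

jog_arm(moves=[0.09,0.03,0.05,0,0,0,0.6,0.18,0.059,0.15,0,0,-0.01,0.6,0.18,0.059,0.25,0,0,-0.01,0.6,0.18,0.059,0.35,0,0,-0.01,0.6,0.18,0.059,0.45,0,0,-0.01,0.6,0.18,0.059,0.53,0,0,-0.01,0.6,0.18,0.059,0.558,0,0,-0.01,0.6,0.18,0.059,0.558,0,0,-0.01,0.6])

```text
time: 13.75
position: [0.477, -0.2412, 0.0533]
tool_rot: [-3.134, -0.211, 0.0]
ft_force: [0.2, -0.2, 0.7]
grip_width: 0.799
grip_force: 0.0
```

jog_arm(moves=[0,0,0,0,0,0,0.6,0,0,0,0,0,0,-1,0,0,0,0,0,0,-1,0,0,0,0,0,0,-1,0,0,0,0,0,0,-1,0,0,0,0,0,0,-1,0,0,0,0,0,0,-1,0,0,0,0,0,0,-1], newtons=45)

```text
time: 14.75
position: [0.4771, -0.2417, 0.0537]
tool_rot: [3.134, 0.211, 0.001]
ft_force: [-1.8, -0.4, 5.5]
grip_width: 0.57
grip_force: 45.0
```

Run:
```python
from h import *
st=ctrl.get_state(); print(st["position"],st["ft_force"].round(1),st["torque"].round(2),st["grip_width"]*87); plan(st,[.4773,-.242,.0531],np.radians(-82.5))
```

```text
[ 0.4770937  -0.24170292  0.05373861] [-1.8 -0.4  5.5] [-0.11  0.31  0.05] 49.584048309557964
shift [0.0005 0.0011 0.0021] turn [ 0.0007 -0.0003  0.0032] alt [ 0.000e+00  1.000e-03 -2.997e+00] yawnow -82.31
```

jog_arm(moves=[0,0,-0.1,0,0,0,-1,0,0,-0.25,0,0,0,-1,0,0,-0.42,0,0,0,-1,0.05,-0.15,-0.52,0,0,-0.1,-1,0.12,-0.3,-0.52,0,0,-0.2,-1,0.18,-0.45,-0.52,0,0,-0.3,-1,0.234,-0.55,-0.52,0,0,-0.39,-1,0.234,-0.55,-0.52,0,0,-0.39,-1])

```text
time: 15.75
position: [0.5245, -0.0642, 0.2086]
tool_rot: [-3.022, -0.852, 0.0]
ft_force: [0.4, -0.2, -2.2]
grip_width: 0.567
grip_force: 45.0
```

Run:
```python
from h import *
for i in range(4): ctrl.get_image("top")
st=ctrl.get_state(); d=wristcam(st,ctrl.get_image("wrist")); print(st["position"],st["joint_positions"].round(2),st["time"],st["grip_width"],st["ft_force"])
cv2.imwrite("pics/w5.png",cv2.resize(d["pixels"][60:300,160:480,::-1],(800,600),interpolation=cv2.INTER_CUBIC)); np.savez("w5.npz",**d)
```

```text
[ 0.52375241 -0.06995196  0.20870044] [ 0.77  0.12 -0.73  1.75  0.08  1.3  -1.01] 15.95 0.5732266885405101 [-0.58475519 -0.3056391  -1.90931111]
```

View pics/w5.png

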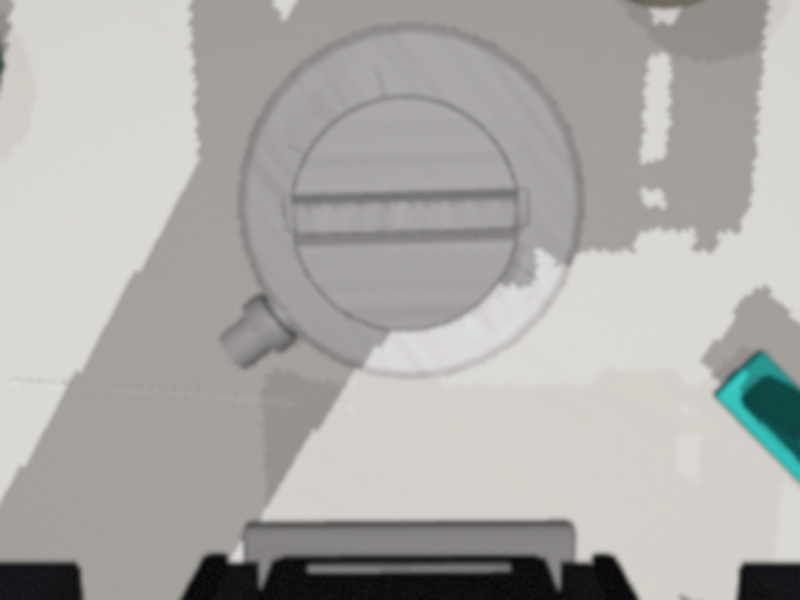

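The wrist crop shows the slot centred at about (405,217), tilted about 1.8° counter-clockwise relative to the tool. The cover circle's centre is at (405,214). The held key's flange edge is level from (245,523) to (575,523).

Run:
```python
from h import *
d=dict(np.load("w5.npz")); st=ctrl.get_state(); Rt=R.from_rotvec(st["tool_rot"]).inv(); T=lambda w:Rt.apply(w-st["position"]).round(4)
P=lambda *a:[(160+x/2.5,60+y/2.5) for x,y in a]
s=world(d,P((293,220),(518,213)),.086); print("slot",s.mean(0),np.degrees(np.arctan2(*(s[1]-s[0])[1::-1])),T(s.mean(0)))
t=world(d,P((291,213),(519,213),(405,96),(405,331)),.086); print("top",t.mean(0),T(t.mean(0)))
z=st["position"][2]-.0437+.027
f=world(d,P((245,523),(575,523)),z); print("flange edge",T(f[0]),T(f[1]),"expect x .011, y +-.03"); f=world(d,P((245,523),(575,523)),z+.003);print(T(f[0]),T(f[1]))
plan(st,[*t.mean(0)[:2],.14],np.radians(-57.3))
```

```text
slot [ 0.57481763 -0.03766323  0.086     ] -57.29775109668531 [ 0.0605 -0.0015  0.1228]
top [ 0.57511392 -0.03736129  0.086     ] [ 0.0609 -0.0016  0.1228]
flange edge [ 0.0105 -0.03    0.0167] [0.0105 0.0292 0.0167] expect x .011, y +-.03
[ 0.0115 -0.0295  0.0137] [0.0115 0.0287 0.0137]
shift [ 0.2027 -0.0055  0.2293] turn [-0.0002  0.0009 -0.0294] alt [1.000e-03 0.000e+00 2.971e+00] yawnow -59.07
```

jog_arm(moves=[0.1,-0.002,0,0,0,-0.03,-1,0.202,-0.004,0,0,0,-0.03,-1,0.202,-0.004,0.1,0,0,-0.03,-1,0.202,-0.004,0.2,0,0,-0.03,-1,0.202,-0.004,0.235,0,0,-0.03,-1,0.202,-0.004,0.235,0,0,-0.03,-1,0.202,-0.004,0.235,0,0,-0.03,-1,0.202,-0.004,0.235,0,0,-0.03,-1])

```text
time: 17.0
position: [0.5764, -0.0362, 0.1401]
tool_rot: [3.012, 0.889, 0.003]
ft_force: [0.4, -0.5, -1.3]
grip_width: 0.565
grip_force: 45.0
```

Run:
```python
from h import *
st=ctrl.get_state(); print(st["position"],st["ft_force"].round(1),st["torque"].round(2)); plan(st,[.5750,-.0378,.1177],np.radians(-57.3))
```

```text
[ 0.57640434 -0.03622658  0.14008841] [ 0.4 -0.5 -1.3] [-0.   -0.05 -0.02]
shift [-0.0069  0.0017  0.0746] turn [ 0.0015 -0.0014  0.0031] alt [ 2.000e-03  2.000e-03 -2.997e+00] yawnow -57.12
```

jog_arm(moves=[-0.006,0.001,0,0,0,0,-1,-0.006,0.001,0.01,0,0,0,-1,-0.006,0.001,0.025,0,0,0,-1,-0.006,0.001,0.04,0,0,0,-1,-0.006,0.001,0.05,0,0,0,-1,-0.006,0.001,0.06,0,0,0,-1,-0.006,0.001,0.07,0,0,0,-1,-0.006,0.001,0.07,0,0,0,-1])

```text
time: 18.0
position: [0.5743, -0.0373, 0.1178]
tool_rot: [3.013, 0.89, 0.0]
ft_force: [0.2, -0.3, -2.0]
grip_width: 0.571
grip_force: 45.0
```

Run:
```python
from h import *
st=ctrl.get_state(); print(st["position"],st["ft_force"].round(1),st["torque"].round(2)); plan(st,[.5755,-.0378,.1177],np.radians(-57.3))
```

```text
[ 0.57434968 -0.03729607  0.11784133] [ 0.2 -0.3 -2. ] [-0.03 -0.03 -0.01]
shift [0.0023 0.0035 0.0005] turn [ 0.0001 -0.0001  0.0034] alt [ 0.     0.    -2.997] yawnow -57.1
```

jog_arm(moves=[0,0,0,0,0,0.1,-1,0,0,0,0,0,0.21,-1,0,0,0,0,0,0.32,-1,0,0,0,0,0,0.43,-1,0,0,0,0,0,0.54,-1,0,0,0,0,0,0.64,-1,0,0,0,0,0,0.72,-1,0,0,0,0,0,0.72,-1])

```text
time: 19.0
position: [0.5747, -0.0374, 0.1179]
tool_rot: [3.129, -0.281, 0.001]
ft_force: [0.6, -0.6, -2.0]
grip_width: 0.573
grip_force: 45.0
```

jog_arm(moves=[0,0,0,0,0,0.04,-1,0,0,0,0,0,0.08,-1,0,0,0,0,0,0.12,-1,0,0,0,0,0,0.15,-1,0,0,0,0,0,0.18,-1,0,0,0,0,0,0.2,-1,0,0,0,0,0,0.2,-1,0,0,0,0,0,0.2,-1])

```text
time: 20.0
position: [0.5746, -0.0373, 0.118]
tool_rot: [-3.082, 0.607, -0.001]
ft_force: [3.3, -0.5, -1.1]
grip_width: 0.577
grip_force: 45.0
```

Run:
```python
from h import *
st=ctrl.get_state(); print(st["position"],st["ft_force"].round(1),st["torque"].round(2),st["joint_positions"].round(2)); plan(st,[.5755,-.0378,.1177],np.radians(-111))
```

```text
[ 0.57461329 -0.03733685  0.1179898 ] [ 3.3 -0.5 -1.1] [ 0.05 -0.74  0.08] [ 0.53  0.29 -0.59  1.75  0.18  1.15 -2.08]
shift [0.0033 0.0003 0.001 ] turn [-0.0002 -0.0007 -0.0214] alt [-1.000e-03  0.000e+00  2.979e+00] yawnow -112.29
```

jog_arm(moves=[0,0,0,0,0,0.03,-1,0,0,0,0,0,0.06,-1,0,0,0,0,0,0.08,-1,0,0,0,0,0,0.1,-1,0,0,0,0,0,0.1,-1,0,0,0,0,0,0.1,-1,0,0,0,0,0,0.1,-1,0,0,0,0,0,0.1,-1])

```text
time: 21.0
position: [0.5751, -0.038, 0.1183]
tool_rot: [3.046, -0.767, 0.004]
ft_force: [4.3, -3.2, 0.4]
grip_width: 0.573
grip_force: 45.2
```

Run:
```python
from h import *
st=ctrl.get_state(); print(st["position"],st["ft_force"].round(1),st["torque"].round(2),st["joint_positions"].round(2)); plan(st,[.5755,-.0378,.1177],np.radians(-111))
```

```text
[ 0.57511951 -0.03798531  0.11828429] [ 4.3 -3.2  0.4] [-0.51 -1.34  0.98] [ 0.52  0.29 -0.58  1.75  0.17  1.15 -2.18]
shift [ 0.0008 -0.0011  0.0019] turn [ 0.0005 -0.0023 -0.121 ] alt [-3.000e-03 -1.000e-03  2.879e+00] yawnow -118.26
```

jog_arm(moves=[0,0,0,0,0,-0.03,-1,0,0,0,0,0,-0.06,-1,0,0,0,0,0,-0.06,-1,0,0,-0.03,0,0,-0.06,-1,0,0,-0.06,0,0,-0.06,-1,0,0,-0.12,0,0,-0.06,-1,0,0,-0.22,0,0,-0.06,-1,-0.2,0,-0.32,0,0,-0.06,-1])

```text
time: 22.0
position: [0.5263, -0.0124, 0.2128]
tool_rot: [-3.065, 0.677, 0.001]
ft_force: [-1.0, -0.1, 0.6]
grip_width: 0.574
grip_force: 45.0
```

Run:
```python
from h import *
for i in range(3): ctrl.get_image("top")
st=ctrl.get_state(); d=wristcam(st,ctrl.get_image("wrist")); print(st["position"],st["joint_positions"].round(2),st["time"],st["grip_width"],st["ft_force"])
cv2.imwrite("pics/w6.png",cv2.resize(d["pixels"][60:300,160:480,::-1],(800,600),interpolation=cv2.INTER_CUBIC)); np.savez("w6.npz",**d)
plan(st,[.4771,-.2417,.2],np.radians(-82.3))
```

```text
[ 0.52460416 -0.00865371  0.21481828] [ 0.56  0.09 -0.63  1.76  0.06  1.31 -2.08] 22.15 0.5713322589997093 [ 0.54011617  0.11054969 -0.67032872]
shift [0.1782 0.7725 0.0502] turn [ 0.0012 -0.0037 -0.5371] alt [-5.000e-03 -2.000e-03  2.463e+00] yawnow -114.52
```

View pics/w6.png

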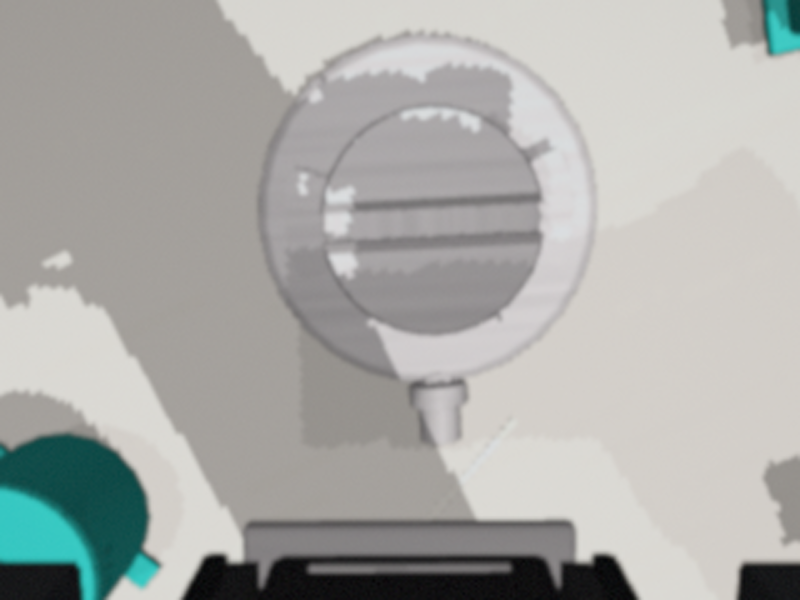

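The slot is now perpendicular to the pipe axis to within about 1°, and the cover is still seated, so the turn is complete. The flange is still level in the grip. Next I return the key.

jog_arm(moves=[0.03,0.12,0,0,0,-0.1,-1,0.06,0.25,0,0,0,-0.2,-1,0.09,0.4,0,0,0,-0.32,-1,0.13,0.55,0,0,0,-0.44,-1,0.16,0.68,0.03,0,0,-0.537,-1,0.178,0.772,0.05,0,0,-0.537,-1,0.178,0.772,0.05,0,0,-0.537,-1,0.178,0.772,0.05,0,0,-0.537,-1])

```text
time: 23.2
position: [0.4771, -0.2428, 0.1965]
tool_rot: [-3.133, -0.206, 0.0]
ft_force: [-0.4, -0.5, -0.7]
grip_width: 0.567
grip_force: 45.0
```

Run:
```python
from h import *
for i in range(4): ctrl.get_image("top")
st=ctrl.get_state(); print(st["position"],st["ft_force"].round(1)); plan(st,[.4771,-.2417,.0537],np.radians(-82.3))
```

```text
[ 0.47737531 -0.24241927  0.19703685] [-0.3 -0.1 -0.8]
shift [-0.0007 -0.0026  0.4778] turn [ 0.0001 -0.0003 -0.0011] alt [-0.    -0.     2.999] yawnow -82.36
```

jog_arm(moves=[-0.001,-0.002,0.1,0,0,0,-1,-0.001,-0.002,0.22,0,0,0,-1,-0.001,-0.002,0.32,0,0,0,-1,-0.001,-0.002,0.365,0,0,0,-1,-0.001,-0.002,0.365,0,0,0,-1,-0.001,-0.002,0.365,0,0,0,-1,-0.001,-0.002,0.365,0,0,0,-1,-0.001,-0.002,0.365,0,0,0,-1])

```text
time: 24.4
position: [0.4769, -0.2433, 0.0881]
tool_rot: [3.134, 0.206, 0.002]
ft_force: [-0.4, 0.2, -1.2]
grip_width: 0.569
grip_force: 45.0
```

Run:
```python
from h import *
st=ctrl.get_state(); print(st["position"],st["ft_force"].round(1)); plan(st,[.4771,-.2417,.0537],np.radians(-82.3))
```

```text
[ 0.47687063 -0.24328734  0.08810464] [-0.4  0.2 -1.2]
shift [ 0.0013 -0.0053  0.1147] turn [ 0.001  -0.001  -0.0031] alt [-1.000e-03 -2.000e-03  2.997e+00] yawnow -82.49
```

jog_arm(moves=[0.001,-0.004,0.01,0,0,0,-1,0.001,-0.004,0.03,0,0,0,-1,0.001,-0.004,0.05,0,0,0,-1,0.001,-0.004,0.07,0,0,0,-1,0.001,-0.004,0.09,0,0,0,-1,0.001,-0.004,0.105,0,0,0,-1,0.001,-0.004,0.112,0,0,0,-1,0.001,-0.004,0.112,0,0,0,-1])

```text
time: 25.4
position: [0.4767, -0.2419, 0.0538]
tool_rot: [3.135, 0.206, 0.0]
ft_force: [0.6, 0.2, -1.5]
grip_width: 0.572
grip_force: 45.0
```

Fully in at the original height with no contact force. Now release the key and retreat.

jog_arm(moves=[0,0,0,0,0,0,0.6,0,0,0,0,0,0,0.6,0,0,0,0,0,0,0.6,0,0,0,0,0,0,0.6,0,0,-0.08,0,0,0,0.6,0,0,-0.25,0,0,0,0.6,0,0,-0.45,0,0,0,0.6,-0.19,0,-0.55,0,0,0,0.6])

```text
time: 26.4
position: [0.4253, -0.2483, 0.2215]
tool_rot: [3.132, 0.214, 0.01]
ft_force: [-1.0, -1.0, -0.0]
grip_width: 0.801
grip_force: 0.0
```

Run:
```python
from h import *
for i in range(4): ctrl.get_image("top")
st=ctrl.get_state(); print(st["position"],st["time"],st["ft_force"].round(1))
a=ctrl.get_image("wrist")["pixels"][60:300,60:540,::-1]; b=ctrl.get_image("top")["pixels"][150:320,170:470,::-1]
cv2.imwrite("pics/end.png",np.vstack([cv2.resize(a,(600,300)),cv2.resize(b,(600,300))]))
```

```text
[ 0.42147555 -0.2496291   0.21867497] 26.6 [ 0.2  1.2 -1.4]
```

View pics/end.png

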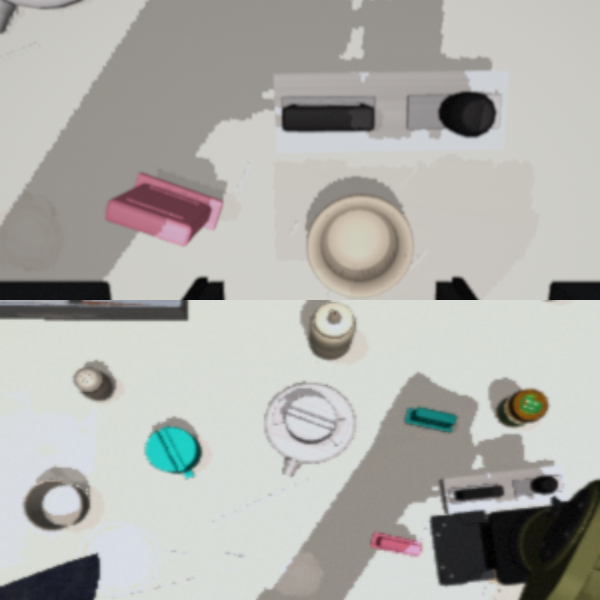

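The picture shows the slot key upright in its pocket at (328,117), the pin key and bowl in place, and the cover seated and turned. The arm is clear of everything.

```bash
python3 -c "
from bench import ctrl
print(ctrl.close_job())"
```

```text
the job is handed in; nothing more can be done
None
```

The job is handed in at about 27 s of the 67 s allowed: the cover is seated and was turned clockwise to its stop with the key, and the key is back upright in its rack pocket. The last pictures show no bystander visibly moved; no verdict was returned.

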